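# Unlock the sample drawer with the red key

## Robot

A 7-joint arm with a two-finger parallel gripper is mounted at the origin on the work surface. World frame = base frame: x ahead of the robot, y to its left, z up, the work surface at z = 0. Lengths are in m, angles in rad, forces in N, time in s.
With the tool pointing down it reaches from about 0.425 to 0.95 m from the base axis. Payload 4.7 kg.
Tool frame: the origin (TCP) lies between the finger pads; the fingertips stand 25 mm ahead of it and the grasp point (between the pads) lies 6 mm ahead of it; x points along the fingers, z is the direction in which the jaws open and shut, and the axes are right-handed (so a half turn about x gives the same grasp; the last joint's range is limited). The gripper opens to 85 mm and grips with 20 to 120 N. Pads are 22 mm wide; open, the fingers measure 114 mm over their backs; the gripper's body (76 mm by 85 mm) begins 54 mm behind the grasp point. The pads swing forward as they close: fully open they stand 13 mm farther back than shut.
Start: joints at [-1.349, 0.469, -0.049, 1.532, 0.024, 1.141, -0.082], TCP at [0.167, 0.654, 0.256] pointing down, gripper open.
Joint ranges: [-2.59, 2.59], [-0.33, 1.99], [-1.39, 1.29], [0.1, 2.45], [-1.04, 4.18], [0.21, 1.99], [-2.66, 2.66]. Speed limits (rad/s): [2.57, 2.57, 3.14, 3.14, 3.14, 3.14, 3.14].

## Interface

Orientations are given as a 3x3 rotation matrix whose columns are the frame's x, y, z axes.
In Python, from rig import * gives the robot as it stands. Calls block until the motion is done:
- movep(position, orientation): joint-space move of the TCP to a pose.
- move_l(position, attitude=None, feed=0.15, until_force=None): straight line of the TCP; attitude=None keeps the orientation; feed is the mean speed in m/s. With until_force (N) it stops when the force on the tool has changed by that much, and returns True; else False.
- move_joints(angles): joint-space move.
- command_gripper(opening, newtons=None): finger opening in m; newtons is the grip in N (None keeps the last); returns when the fingers have stopped.
- sleep(seconds).
- inverse_kinematics(position, orientation): joint angles nearest the present ones, or None.
- sense(): the state.
- camera(name): name is "side" or "top" or "wrist"; returns (picture, depth): 400x640x3 uint8, red, green, blue; 400x640 float32, m along the optical axis (not along the pixel's ray), 0 where there is no reading.
- camera_params(name): a dict with "K" (3x3 intrinsics, pixels), "position" and "rotation" of the camera in the world; the wrist camera has in their place "tool_from_camera" (4x4, takes a point from camera to tool coordinates, whose origin is the TCP and whose axes are the tool frame's). Camera axes: x right, y down, z forward; pixel columns grow to the right and rows downward; lengths in m; the calibration is good to about 2 mm. The wrist camera is an equidistant fisheye: a pixel r from the principal point sees the ray r / f radians off the axis. A picture is of the moment at which its call begins: read the wrist's pose just before it. camera_params takes no time and is no camera call.
A pose or a line that the arm cannot do raises Unreachable and nothing moves.
- finish_job(): hands the job in, once; it reports no verdict.
The state is a dict: "time_s": time; "joint_pos": joint angles; "qd": joint speeds; "joint_efforts": joint torques, N m; "position": TCP position; "tcp_rot": TCP orientation; "wrist_force": force on the tool from outside, world axes, zero at the start; "ft_torque": the same for the moment, N m; "finger_gap": finger opening in m.
Only numpy, scipy, OpenCV 4.12 (cv2) and the standard library are available. Lean on these libraries where they do the work, as an engineer would, in place of code of your own. Each camera call takes 0.05 s, during which the arm holds its last target.

## Task

Take the red key out of its stand, feel for the keyhole in the lock plate on top of the sample cabinet and push the key in all the way, then turn it clockwise until the hidden bolt lets the drawer spring out. Work gently: the lock must never feel more than about 40 N. Leave the key standing in the lock, and leave everything else on the bench where it is.

Things in the scene. Friction and masses are not known exactly. Their poses are not given: they have to be found in the camera images.
- cabinet: White steel bench-top sample cabinet, fixed, 240 mm deep (x) by 220 mm wide (y) by 110 mm high; origin at the centre of its underside, its front (with the drawer) faces its own -x. On its flat top, towards the front, lies a bright steel lock plate between two dark rails; a blue pad lies behind it.
- lock_nominal (a point): Middle of the rails on the cabinet top, level with the lock plate's upper face (118 mm above the bench); axes as the cabinet's. The lock plate (56 by 70 mm, 8 mm thick) is stuck up to 10 mm to either side of this point along the cabinet's y; this point does NOT move with it, so the keyhole must be found by feel or sight. Along x it is true.
- lock_floor (a point): Floor of the keyhole, 22 mm under lock_nominal (and as unaware of the plate's sideways place). The keyhole, at the plate's centre, is a slot 15.8 mm along the cabinet's x by 6.8 mm along its y, straight down 8 mm through the plate and 14 mm on into the dark turning part below.
- lock_axis (a point): Point 8 mm under lock_nominal, where the turning part begins. Only a key within 1 mm of the floor is clear of the plate and can turn. It turns clockwise seen from above against less than 0.1 N m, from 0 to a hard stop at 1.65 rad, with 0.15 rad of play; the bolt is free at about 1.0 rad. Once turned, the plate holds the key down.
- red_key: The red key, loose, about 60 g, 74 mm long, upright in its stand, bow up; origin at its lower tip, z up along it. Bit 14.2 mm wide (x) by 5 mm thick (y), from the tip to 12 mm, lower corners rounded across its width, square across its thickness; round shank, 5 mm, up to 42 mm; then the red bow, 28 mm (x) by 12 mm (y) by 32 mm high. Its two flat sides are alike. The bit's width goes along the slot.
- red_key_grip (a point): Centre of the red key's bow, 58 mm above its tip; axes as the key's. Grip across its 12 mm thickness (y).
- red_key_tip (a point): Lower tip of the red key; axes as the key's.
- red_stand: Fixed grey block with a red foot, 70 by 70 by 50 mm high, that holds the red key upright in a slot; origin at the centre of its underside. The slot is 28 mm deep, the key's tip starts 22 mm above the bench, its bow begins 14 mm above the block.
- drawer (a joint): The cabinet's drawer: 0 shut, in m outwards (towards the cabinet's -x); when the bolt is free a spring pushes it out to 0.06.
- yellow_key: The spare key with a yellow bow, of another lock, same size as the red one, in its own stand with a yellow foot; leave it.
- yellow_stand: Fixed grey block with a yellow foot, 70 by 70 by 50 mm high, holding the yellow key; origin at the centre of its underside.
- bottle_a: Water bottle with a blue cap, 64 mm across, 190 mm high; origin under its centre. Leave it.
- bottle_b: Water bottle with a white cap, 60 mm across, 170 mm high; origin under its centre. Leave it.
- jar: Amber jar with a white lid, 64 mm across, 80 mm high; origin under its centre. Leave it.
- vial_rack: White vial rack, 60 by 140 by 40 mm, vials standing up to 68 mm; origin under its centre. Leave it.
- purple_cap: Purple screw cap lying flat, 52 mm across, 14 mm high; origin under its centre. Leave it.
- timer: White bench timer, 50 by 70 by 22 mm; origin under its centre. Leave it.

How it is judged:
By the outcome, as a careful person would: the job done as asked, in the order asked, and still so for the second after the job is handed in, with the robot touching nothing.
It also fails if it takes over 72 s, if anything falls off the work surface, if the arm or the gripper's body presses on something with over 40 N, if the wrist force passes 120 N, or if a joint passes its speed limit or range.

## Working session

There is one attempt and no reset: what is moved stays moved. The work goes in short steps, each a Python script; the robot and the scene stay as the last script left them, time stands still between calls to the robot, and variables do not carry over. Pictures are saved under pics/ and viewed, and the job is handed in when it is done.

```bash
ls; mkdir -p pics; python3 - <<'E'
from rig import *
import cv2, numpy as np
s=sense(); print(s)
for n in ["side","top","wrist"]:
    p,d=camera(n); cv2.imwrite(f"pics/{n}0.png",p[:,:,::-1]); np.save(f"pics/{n}0d.npy",d); np.save(f"pics/{n}0.npy",p)
    print(n,camera_params(n))
E
```

```text
pics
{'time_s': 0.0, 'joint_pos': array([-1.34891476,  0.46945933, -0.04860529,  1.53372048,  0.02412686,
        1.14100438, -0.08234429]), 'qd': array([-0.00015767, -0.00080139, -0.00066738,  0.00185413,  0.00082719,
        0.00131595,  0.00036189]), 'joint_efforts': array([ 6.34923367e-07, -5.10308933e+01, -4.69934300e-02, -2.37714028e+01,
        1.04690058e-02,  7.38279341e-03,  6.47147402e-07]), 'position': array([0.16736175, 0.65335516, 0.25523812]), 'tcp_rot': array([[-4.05200279e-04, -9.68720861e-01,  2.48152634e-01],
       [-1.96343343e-03,  2.48152947e-01,  9.68718876e-01],
       [-9.99997990e-01, -9.47060199e-05, -2.00257057e-03]]), 'wrist_force': array([0.61287246, 0.44643948, 0.44863684]), 'ft_torque': array([ 0.02720913, -0.00671176,  0.02734731]), 'finger_gap': 0.0853681158246619}
side {'K': array([[426.91618067,   0.        , 318.45445472],
       [  0.        , 426.91618067, 199.57989269],
       [  0.        ,   0.        ,   1.        ]]), 'position': array([0.45407899, 0.92372122, 1.01958452]), 'rotation': array([[-0.99916599, -0.01154351,  0.03916714],
      
[... 303 characters left out ...]
1.64239934]), 'rotation': array([[-0.00275917, -0.99348044,  0.11396927],
       [-0.99992131,  0.00413569,  0.01184334],
       [-0.01223747, -0.11392763, -0.99341368]])}
wrist {'K': array([[309.70691629,   0.        , 322.77997349],
       [  0.        , 309.70691629, 202.32051354],
       [  0.        ,   0.        ,   1.        ]]), 'tool_from_camera': array([[-5.15885410e-05, -2.98743828e-01,  9.54333339e-01,
        -1.17179380e-01],
       [ 6.55527357e-04, -9.54333146e-01, -2.98743732e-01,
         7.67185824e-02],
       [ 9.99999784e-01,  6.10179858e-04,  2.45067407e-04,
        -4.28504051e-04],
       [ 0.00000000e+00,  0.00000000e+00,  0.00000000e+00,
         1.00000000e+00]])}
```

View pics/top0.png

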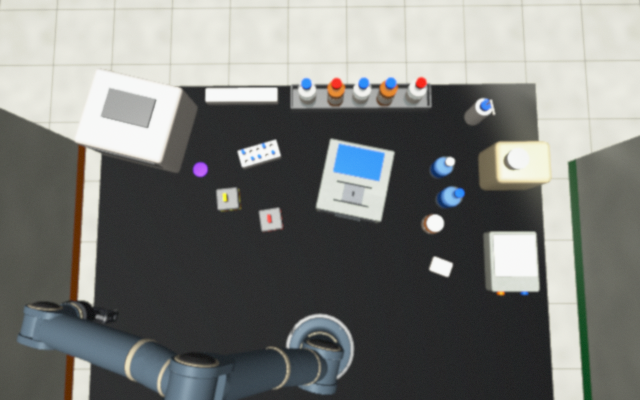

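View pics/side0.png

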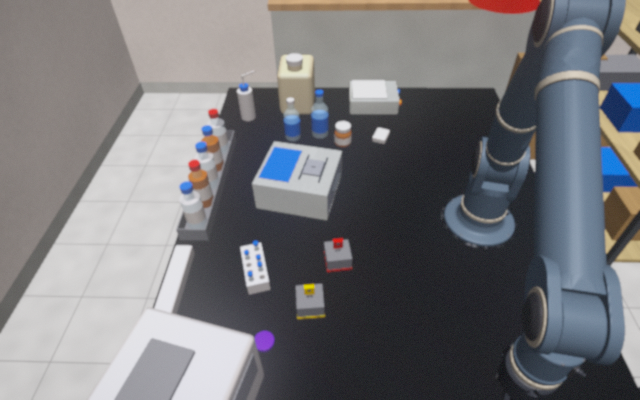

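View pics/wrist0.png

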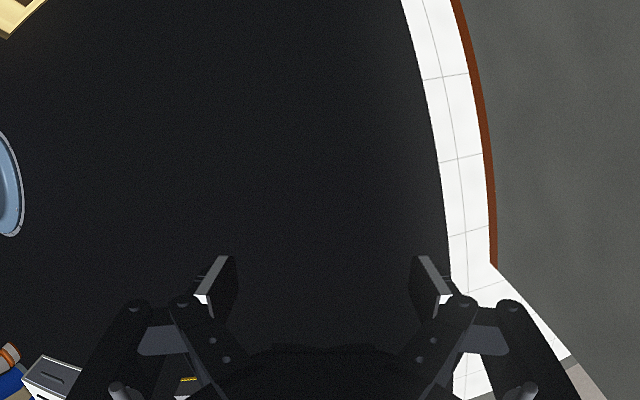

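Top view: red key at about (270,218) px in its stand, yellow at (226,198), cabinet centred near (355,180) with its lock plate near (352,193) and its front facing the robot. Coarse positions first, then a close look with the wrist camera.

```bash
cat > h.py <<'E'
from rig import *
import cv2, numpy as np
def ray(name,uv,pose=None):
    c=camera_params(name);K=c["K"];u,v=uv
    if name!="wrist":
        d=np.array([(u-K[0,2])/K[0,0],(v-K[1,2])/K[1,1],1.]);d=c["rotation"]@d
        return c["position"],d/np.linalg.norm(d)
    x,y=u-K[0,2],v-K[1,2];r=np.hypot(x,y);t=r/K[0,0]
    d=np.array([np.sin(t)*x/max(r,1e-9),np.sin(t)*y/max(r,1e-9),np.cos(t)])
    T=c["tool_from_camera"];p,R=pose
    return R@T[:3,3]+p,R@(T[:3,:3]@d)
def onz(name,uv,z,pose=None):
    o,d=ray(name,uv,pose);return o+d*(z-o[2])/d[2]
def tri(rs):
    A=0;b=0
    for o,d in rs:
        P=np.eye(3)-np.outer(d,d);A=A+P;b=b+P@o
    x=np.linalg.solve(A,b)
    return x,[np.linalg.norm((np.eye(3)-np.outer(d,d))@(x-o)) for o,d in rs]
def proj(name,X,pose=None):
    c=camera_params(name);K=c["K"]
    if name!="wrist":
        q=c["rotation"].T@(X-c["position"]);return K[0,0]*q[0]/q[2]+K[0,2],K[1,1]*q[1]/q[2]+K[1,2]
    T=c["tool_from_camera"];p,R=pose
    q=T[:3,:3].T@(R.T@(X-p)-T[:3,3]);t=np.arctan2(np.hypot(q[0],q[1]),q[2]);r=K[0,0]*t/np.hypot(q[0],q[1])
    return K[0,2]+r*q[0],K[1,2]+r*q[1]
def down(yaw): # jaw axis (tool z) along world yaw
    z=np.array([np.cos(yaw),np.sin(yaw),0]);x=np.array([0,0,-1.]);return np.column_stack([x,np.cross(z,x),z])
def snap(tag):
    s=sense();pose=(s["position"],s["tcp_rot"]);p,d=camera("wrist")
    cv2.imwrite(f"pics/{tag}.png",p[:,:,::-1]);np.savez(f"pics/{tag}.npz",p=p,d=d,pos=pose[0],rot=pose[1]);return p,d,pose
def load(tag):
    f=np.load(f"pics/{tag}.npz");return f["p"],f["d"],(f["pos"],f["rot"])
E
python3 - <<'E'
from h import *
def mask(n,f):
    p=np.load(f"pics/{n}0.npy").astype(int);r,g,b=p[...,0],p[...,1],p[...,2]
    m=f(r,g,b).astype(np.uint8);k,l,st,ce=cv2.connectedComponentsWithStats(m)
    return [(st[i],ce[i].round(1)) for i in range(1,k) if st[i,4]>8]
for nm,f in [("red",lambda r,g,b:(r>120)&(g<70)&(b<70)),("yel",lambda r,g,b:(r>140)&(g>120)&(b<80)),("blue",lambda r,g,b:(b>150)&(r<80)&(g<160))]:
    for n in ["top","side"]: print(nm,n,[(list(a),list(c)) for a,c in mask(n,f)])
# cabinet top corners estimated from picture
for n,pts in [("top",[(331,140),(394,153),(379,220),(317,210)])]:
    for q in pts: print(onz(n,q,.11))
E
python3 - <<'E'
import cv2,numpy as np
p=np.load('pics/top0.npy')[:,:,::-1]
cv2.imwrite('pics/topc.png',cv2.resize(p[120:250,200:400],None,fx=4,fy=4,interpolation=cv2.INTER_CUBIC))
E
```

```text
red top [([np.int32(332), np.int32(79), np.int32(9), np.int32(11), np.int32(73)], [np.float64(336.0), np.float64(84.0)]), ([np.int32(416), np.int32(78), np.int32(10), np.int32(10), np.int32(67)], [np.float64(420.5), np.float64(82.9)])]
red side [([np.int32(470), np.int32(0), np.int32(70), np.int32(13), np.int32(721)], [np.float64(507.2), np.float64(5.1)]), ([np.int32(210), np.int32(111), np.int32(8), np.int32(6), np.int32(38)], [np.float64(213.2), np.float64(113.4)]), ([np.int32(190), np.int32(162), np.int32(9), np.int32(8), np.int32(54)], [np.float64(194.2), np.float64(165.3)]), ([np.int32(332), np.int32(238), np.int32(11), np.int32(10), np.int32(79)], [np.float64(337.3), np.float64(242.0)]), ([np.int32(327), np.int32(269), np.int32(13), np.int32(3), np.int32(22)], [np.float64(332.7), np.float64(269.8)]), ([np.int32(342), np.int32(268), np.int32(7), np.int32(2), np.int32(13)], [np.float64(344.8), np.float64(268.5)])]
yel top [([np.int32(381), np.int32(83), np.int32(17), np.int32(13), np.int32(92)], [np.float64(387.4), np.float64(90.3)]), ([np.int32(328), np.int32(85), np.int32(17), 
[... 2527 characters left out ...]
143), np.int32(9), np.int32(9), np.int32(49)], [np.float64(200.5), np.float64(146.3)]), ([np.int32(261), np.int32(148), np.int32(39), np.int32(33), np.int32(829)], [np.float64(280.2), np.float64(164.1)]), ([np.int32(601), np.int32(148), np.int32(28), np.int32(28), np.int32(552)], [np.float64(611.4), np.float64(163.7)]), ([np.int32(181), np.int32(183), np.int32(11), np.int32(10), np.int32(73)], [np.float64(185.8), np.float64(186.9)]), ([np.int32(253), np.int32(240), np.int32(5), np.int32(5), np.int32(18)], [np.float64(255.0), np.float64(241.9)])]
[ 0.71141969 -0.04208969  0.11      ]
[ 0.66517096 -0.2553204   0.11      ]
[ 0.43796006 -0.20045777  0.11      ]
[0.47223159 0.0062439  0.11      ]
```

View pics/topc.png

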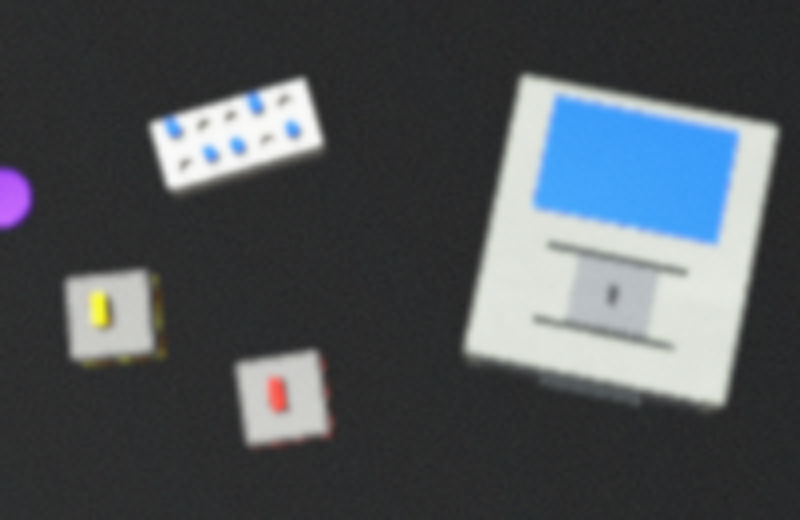

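```bash
python3 - <<'E'
from h import *
k,res=tri([ray("top",(269.5,218.7)),ray("side",(337.3,242))]);print("red tri",k,res,onz("top",(269.5,218.7),.09))
for q in [(259,210.5),(279.5,207.5),(282.5,228.5),(261.5,231.2)]: print("stand",onz("top",q,.05))
print("yel",onz("top",(225,197),.09))
print("slot",onz("top",(200+613/4,120+294/4),.118))
P=onz("top",(269.5,218.7),.09)
for jy in (np.pi/2+.15,-np.pi/2+.15):
  print(jy,inverse_kinematics([P[0],P[1],.25],down(jy)))
C=np.array([.52,-.12,.22])
for jy in (np.pi/2-.22,-np.pi/2-.22,np.pi/2-.22-1.4,-np.pi/2-.22-1.4): print(jy,inverse_kinematics(C,down(jy)))
E
```

```text
red tri [0.44613766 0.16823996 0.08407651] [np.float64(0.000668913518172002), np.float64(0.0006689135181719454)] [0.44504864 0.16759997 0.09      ]
stand [0.47664535 0.2091765  0.05      ]
stand [0.48686528 0.13772689 0.05      ]
stand [0.41369468 0.12682595 0.05      ]
stand [0.40458737 0.19964743 0.05      ]
yel [0.51975734 0.32031973 0.09      ]
slot [ 0.52639194 -0.11515996  0.118     ]
1.7207963267948965 [-0.65014773  0.14506216  0.22482296  2.00902803 -0.03851966  0.99144405
  1.31428394]
-1.4207963267948966 [-1.02525351  0.15820325  0.65287215  2.0267983  -0.11459312  0.99175754
 -1.73633103]
1.3507963267948966 [-0.47070694  0.33816763  0.77826116  1.94356794 -0.28583258  0.97205526
  1.79337205]
-1.7907963267948965 [-0.62741832  0.41022204  1.01227304  1.95002212 -0.41213046  1.00532287
 -1.21548068]
-0.04920367320510333 [-0.57458286  0.37968119  0.92875388  1.947962   -0.36287182  0.99034596
  0.47447911]
-3.1907963267948967 [-0.68978082  0.4607845   1.12194112  1.95228725 -0.48538626  1.03264085
 -2.5391054 ]
```

```bash
python3 - <<'E'
from h import *
movep([.445,.168,.2],down(np.pi/2+.135))
snap("w1"); print(sense()["time_s"],sense()["joint_pos"])
E
```

```text
2.225 [-0.62227289  0.20745165  0.19656925  2.06459798 -0.05271278  0.87370358
  1.3115035 ]
```

View pics/w1.png

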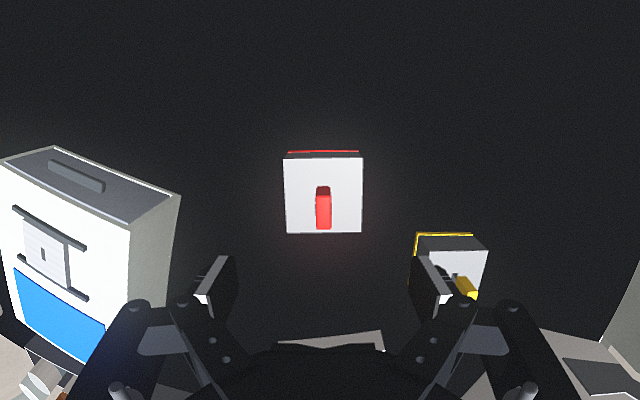

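Wrist view: stand's top face about (284–362, 157–233), square to the image, bow at (316–332, 186–229). The gripper yaw is thus near correct.

```bash
python3 - <<'E'
from h import *
p,d,pose=load("w1")
a=p.astype(int);red=((a[...,0]>120)&(a[...,1]<90)&(a[...,2]<90)).astype(np.uint8);red[:170]=0
gray=((a.min(-1)>150)).astype(np.uint8);gray[:,:270]=0;gray[:,380:]=0;gray[:140]=0;gray[240:]=0
st=cv2.findContours(gray,0,2)[0];st=max(st,key=cv2.contourArea)
rc=cv2.boxPoints(cv2.minAreaRect(st));print(rc)
q=np.array([onz("wrist",c,.05,pose) for c in rc]);print(q);print(q.mean(0),np.linalg.norm(np.roll(q,1,0)-q,axis=1))
for i in range(4):
  e=q[(i+1)%4]-q[i];print("edge yaw",np.degrees(np.arctan2(e[1],e[0])))
ys,xs=np.nonzero(red);print("bow",xs.min(),xs.max(),ys.min(),ys.max())
for y in range(ys.min(),ys.max()+1,6):
  x=xs[ys==y];print(y,x.min(),x.max(),onz("wrist",((x.min()+x.max())/2,y),.096,pose)[:2], d[y,int(x.mean())])
# depth-based points of bow
T=camera_params("wrist")["tool_from_camera"]
pts=[]
for y,x in zip(ys,xs):
    if d[y,x]>0:
        o,r=ray("wrist",(x,y),pose);f=pose[1]@T[:3,2];pts.append(o+r*d[y,x]/(r@f))
pts=np.array(pts);top=pts[pts[:,2]>.092];print("top z",np.percentile(pts[:,2],[1,50,99]),top.mean(0),top.min(0),top.max(0),len(top))
print(cv2.minAreaRect(top[:,:2].astype(np.float32)*1000))
E
```

```text
[[283. 158.]
 [362. 158.]
 [362. 232.]
 [283. 232.]]
[[0.41639488 0.12979413 0.05      ]
 [0.40694249 0.19833981 0.05      ]
 [0.47588066 0.21042472 0.05      ]
 [0.48603331 0.13680679 0.05      ]]
[0.44631284 0.16884137 0.05      ] [0.06999062 0.06919435 0.0699894  0.07431471]
edge yaw 97.8515212929766
edge yaw 9.94296279154387
edge yaw -82.14787143069302
edge yaw -174.24964197064884
bow 61 330 186 399
186 322 327 [0.42498465 0.16740857] 0.25846034
192 317 329 [0.42968506 0.16694207] 0.23999733
198 316 316 [0.43499596 0.16240717] 0.23244633
204 316 330 [0.43893516 0.16822124] 0.2330044
210 316 330 [0.4436449 0.1688726] 0.23311588
216 316 330 [0.44841729 0.16953267] 0.2367041
222 316 330 [0.45325724 0.17020212] 0.23748769
228 317 329 [0.45816993 0.17088168] 0.23922145Traceback (most recent call last):
  File "<stdin>", line 12, in <module>
    return umr_minimum(a, axis, None, out, keepdims, initial, where)
ValueError: zero-size array to reduction operation minimum which has no identity
```

```bash
python3 - <<'E'
from h import *
R=down(np.radians(97.9))
movep([.446,.169,.14],R)
print(move_l([.446,.169,.087],R,feed=.08,until_force=8))
command_gripper(0.0,70)
s=sense();print(s["time_s"],s["position"],s["wrist_force"],s["finger_gap"])
print(move_l([.446,.169,.16],R,feed=.08))
s=sense();print(s["time_s"],s["position"],s["wrist_force"],s["ft_torque"],s["finger_gap"])
snap("w2")
E
```

```text
False
4.0583 [0.44611323 0.16894163 0.08719462] [-0.3901815  -0.44696624  2.60573649] 0.01087492921247915
False
5.125 [0.4455854  0.16887292 0.15953808] [-0.3116668  -0.27779052 -1.63331707] [-0.00992936 -0.00747692  0.04408779] 0.0112242041539836
```

View pics/w2.png

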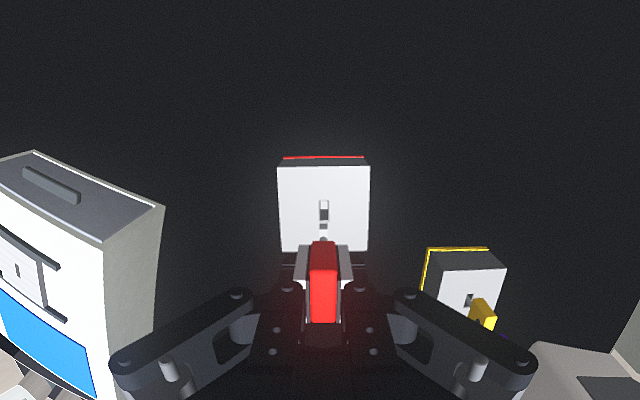

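Key held upright; the empty stand slot is visible at (323,213). Now look at the lock from above with the same geometry.

```bash
python3 - <<'E'
from h import *
R=down(np.radians(97.9))
move_l([.446,.169,.25],R,feed=.2)
movep([.526,-.115,.225],down(np.radians(77.4)))
snap("w3"); s=sense();print(s["time_s"],s["position"],s["joint_pos"],s["wrist_force"])
E
```

```text
6.9583 [ 0.52624255 -0.11254935  0.22475776] [-0.2457487   0.29231746  0.46544814  1.91662731 -0.15894256  0.96888076
  1.64798955] [-0.22569844 -0.29933101 -0.40223708]
```

View pics/w3.png

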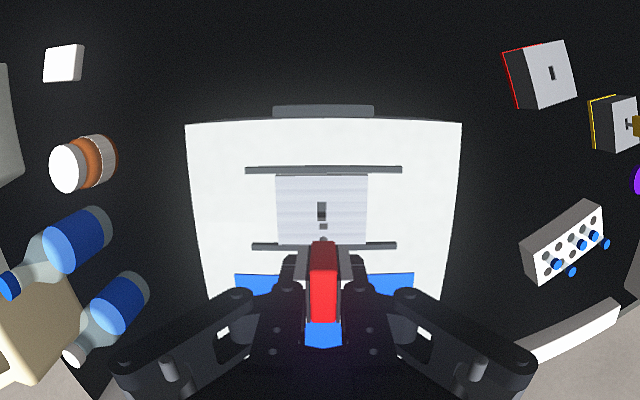

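```bash
python3 - <<'E'
from h import *
p,d,pose=load("w3")
cv2.imwrite("pics/w3z.png",cv2.resize(p[155:255,250:400,::-1],None,fx=5,fy=5,interpolation=cv2.INTER_CUBIC))
tip=pose[0]+pose[1]@np.array([.065,0,0]);print(proj("wrist",tip,pose))
for off in (-.0071,.0071):
  for dz in(0,.012): print(off,dz,proj("wrist",tip+pose[1]@np.array([-dz,off,0]),pose))
E
```

```text
(np.float64(323.3403844210116), np.float64(231.8253152399661))
-0.0071 0 (np.float64(323.3258518337304), np.float64(241.93212953205617))
-0.0071 0.012 (np.float64(323.35883805310056), np.float64(250.12249479997328))
0.0071 0 (np.float64(323.3548815154907), np.float64(221.432918102272))
0.0071 0.012 (np.float64(323.39124131655495), np.float64(228.6498603481401))
```

View pics/w3z.png

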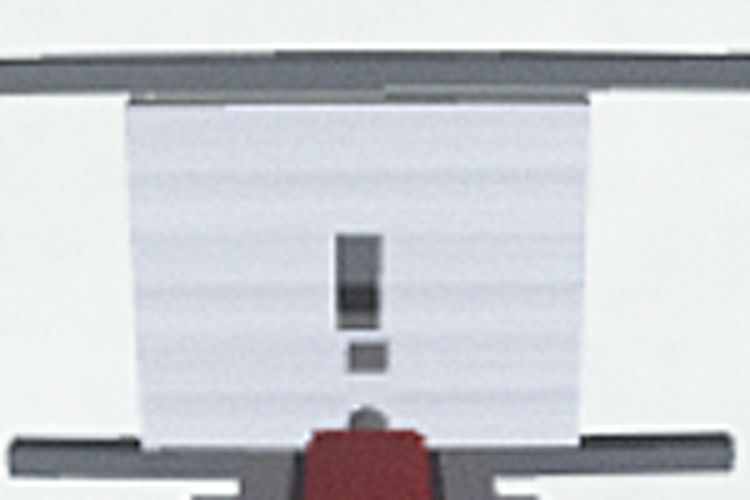

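Zoom: slot spans (317.2–326.4, 201.8–220.8), the key's bit is at (319.4–327.4, 223.4–229.4), which is within a pixel of where the hand model puts it, so the hand/eye calibration holds in-hand.

```bash
python3 - <<'E'
from h import *
p,d,pose=load("w3")
g=cv2.resize(p[155:255,250:400],None,fx=5,fy=5,interpolation=cv2.INTER_CUBIC).min(-1)
def px(x,y): return (250+(x+.5)/5-.5,155+(y+.5)/5-.5)
m=(g<165).astype(np.uint8);k,l,st,ce=cv2.connectedComponentsWithStats(m)
for i in range(1,k):
  if 300<st[i,4]<20000: print(st[i],ce[i])
i=l[270,358];x,y,w,h,_=st[i]
c=[onz("wrist",px(*q),.118,pose) for q in [(x-.5,y-.5),(x+w-.5,y-.5),(x+w-.5,y+h-.5),(x-.5,y+h-.5)]]
c=np.array(c);ctr=c.mean(0);print("slot",ctr,np.linalg.norm(np.roll(c,1,0)-c,axis=1))
# slot axis from row centres
rows=[]
for yy in range(y+5,y+h-5,5):
  xs=np.nonzero(l[yy]==i)[0];rows.append(onz("wrist",px(xs.mean(),yy),.118,pose))
rows=np.array(rows);v=cv2.fitLine(rows[:,:2].astype(np.float32),2,0,.01,.01).ravel();print("slot yaw",np.degrees(np.arctan(v[1]/v[0])))
# rails: front rail lower(px) edge & plate front edge
a=onz("wrist",px(129,103),.118,pose);b=onz("wrist",px(588,100),.118,pose);print("plate front",a,b,np.linalg.norm(a-b),np.degrees(np.arctan2(*(a-b)[[1,0]]))-90)
rel=pose[1].T@(ctr-pose[0]);print("slot in tool",rel, "tool yaw",np.degrees(np.arctan2(pose[1][1,2],pose[1][0,2])))
# cabinet top corners and blue pad
E
```

```text
[ 335  234   48   97 4391] [357.97267137 281.34183557]
[ 347  341   42   32 1251] [367.15267786 356.78177458]
slot [ 0.5260791  -0.11424723  0.118     ] [0.0156811  0.00726202 0.01567993 0.00741545]
slot yaw -12.615588
plate front [ 0.4912234  -0.14154856  0.118     ] [ 0.50545584 -0.07474385  0.118     ] 0.0683039749576886 -192.02680327482727
slot in tool [ 0.10660194 -0.00035392 -0.00148609] tool yaw 77.58266175067534
```

```bash
python3 - <<'E'
from h import *
R=down(np.radians(77.5))
move_l([.5261,-.1142,.191],R,feed=.05); sleep(.3)
p,d,pose=snap("w4"); s=sense();print(s["time_s"],s["position"],s["wrist_force"])
cv2.imwrite("pics/w4z.png",cv2.resize(p[155:255,250:400,::-1],None,fx=5,fy=5,interpolation=cv2.INTER_CUBIC))
c=np.array([.5261,-.1142,.118]);cx=np.array([np.cos(-.216),np.sin(-.216),0])
print([proj("wrist",c+cx*o,pose) for o in(-.0079,0,.0079)])
tip=pose[0]+pose[1]@np.array([.065,0,0]);print([proj("wrist",tip-cx*.0071+np.array([0,0,z]),pose) for z in(0,.012)])
E
```

```text
8.1417 [ 0.52616943 -0.11422484  0.19118599] [ 0.63820004  0.15447618 -0.99674455]
[(np.float64(323.3114453453804), np.float64(215.54662077781285)), (np.float64(323.32270010908155), np.float64(226.7617579767794)), (np.float64(323.33320152457367), np.float64(237.6592417143343))]
[(np.float64(323.3307027244809), np.float64(221.4340616808196)), (np.float64(323.3681876417741), np.float64(228.66044774258162))]
```

View pics/w4z.png

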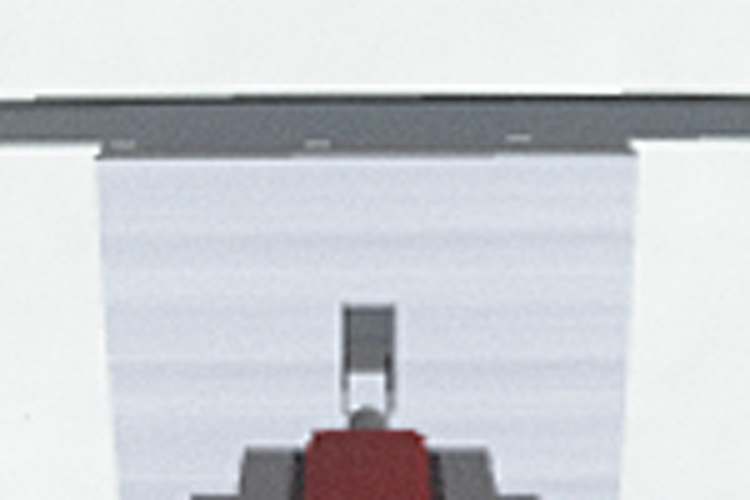

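Slot (341–395) and bit (349–391) in the zoom are centred on each other to about 0.3 mm. Lower with a force guard.

```bash
python3 - <<'E'
from h import *
R=down(np.radians(77.5))
for z in (.181,.170,.1605):
  h=move_l([.5261,-.1142,z],R,feed=.015,until_force=6); s=sense();print(h,s["time_s"],s["position"],s["wrist_force"],s["ft_torque"])
  if h: break
p,d,pose=snap("w5")
cv2.imwrite("pics/w5z.png",cv2.resize(p[155:275,240:400,::-1],None,fx=5,fy=5,interpolation=cv2.INTER_CUBIC))
E
```

```text
False 8.9583 [ 0.52616509 -0.11427027  0.18105253] [ 0.44510038  0.20025233 -0.43802894] [ 0.04341356 -0.02963564 -0.00308018]
False 9.8417 [ 0.52617058 -0.11419959  0.17003905] [ 0.97691283 -0.06911011  0.17741582] [ 0.01560114  0.01138902 -0.08613748]
True 10.4333 [ 0.52597945 -0.11415199  0.16112724] [-0.54579504 -0.02501443  4.43444412] [ 0.02938276  0.16126492 -0.02080472]
```

View pics/w5z.png

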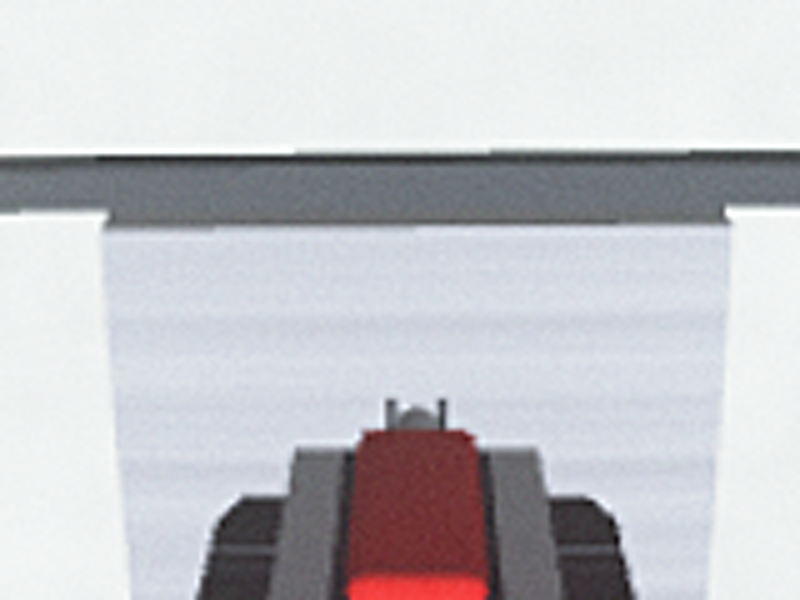

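Bottomed at TCP z 0.1611, i.e. tip at ≈0.096: the floor. Now turn clockwise in small guarded steps.

```bash
python3 - <<'E'
from h import *
y0=np.radians(77.5); p0=np.array([.52605,-.1142,.1608])
for i in range(1,5):
  t=sense()["time_s"]
  h=move_l(p0,down(y0-.08*i),feed=.02,until_force=15); s=sense();R=s["tcp_rot"]
  print(h,round(s["time_s"]-t,2),round(y0-np.arctan2(R[1,2],R[0,2]),3),s["position"],s["wrist_force"].round(1),s["ft_torque"].round(3))
  if h: break
E
```

```text
False 0.25 0.078 [ 0.52632044 -0.1142148   0.16114531] [-0.6  0.2  5.4] [ 0.106  0.183 -0.029]
False 0.25 0.158 [ 0.5264454  -0.1140868   0.16115553] [ 0.3 -0.3  4.4] [0.16  0.135 0.036]
False 0.25 0.238 [ 0.526419   -0.11405239  0.1611319 ] [-0.6  1.   6.3] [0.138 0.131 0.054]
False 0.25 0.318 [ 0.52642404 -0.11402885  0.16112857] [-0.5  1.5  5.9] [0.193 0.156 0.045]
```

```bash
python3 - <<'E'
from h import *
y0=np.radians(77.5); p0=np.array([.52605,-.1142,.1608])
for i in range(5,17):
  h=move_l(p0,down(y0-.08*i),feed=.02,until_force=15); s=sense();R=s["tcp_rot"]
  print(h,s["time_s"],round(y0-np.arctan2(R[1,2],R[0,2]),3),s["position"],s["wrist_force"].round(1),s["ft_torque"].round(3))
  if h: break
p,d,pose=snap("w6")
p,d=camera("top");cv2.imwrite("pics/t6.png",cv2.resize(p[120:250,250:450,::-1],None,fx=4,fy=4))
E
```

```text
False 11.7333 0.398 [ 0.52644709 -0.11402935  0.16113662] [ 0.1 -0.2  6.1] [0.184 0.162 0.015]
False 11.9833 0.478 [ 0.52644458 -0.11400987  0.1611209 ] [-0.7  0.1  5.5] [0.101 0.121 0.029]
False 12.2333 0.558 [ 0.52643868 -0.11399227  0.16111469] [-0.5  0.6  5.4] [0.216 0.087 0.05 ]
False 12.4833 0.638 [ 0.52647934 -0.11397479  0.16112894] [-0.4  0.8  5.5] [0.226 0.109 0.015]
False 12.7333 0.718 [ 0.52648714 -0.11396778  0.16110967] [0.4 0.6 6.3] [0.231 0.072 0.079]
False 12.9833 0.798 [ 0.52651442 -0.11399551  0.1611317 ] [-1.1  0.9  5.5] [0.224 0.151 0.024]
False 13.2333 0.878 [ 0.52652385 -0.11392705  0.16111906] [0.  0.6 5.4] [0.288 0.14  0.047]
False 13.4833 0.958 [ 0.52654237 -0.11394024  0.16112457] [0.2 1.8 6.3] [0.281 0.088 0.103]
False 13.7333 1.038 [ 0.52653982 -0.11393867  0.16112175] [-0.7  1.2  5.9] [0.282 0.107 0.081]
False 13.9833 1.118 [ 0.5265928  -0.1139361   0.16116029] [-0.5  0.1  5.5] [0.304 0.068 0.079]
False 14.2333 1.199 [ 0.52661081 -0.11395274  0.16113433] [0.3 1.8 6.4] [0.313 0.066 0.051]
False 14.4833 1.279 [ 0.52662885 -0.11392074  0.16113229] [-0.8  0.6  6.4] [ 0.257  0.004 -0.032]
```

View pics/w6.png

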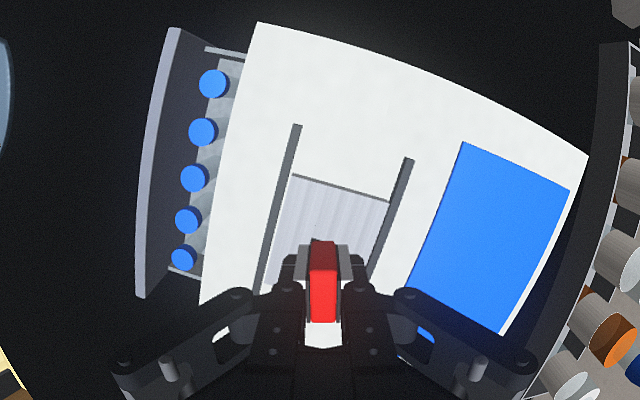

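View pics/t6.png

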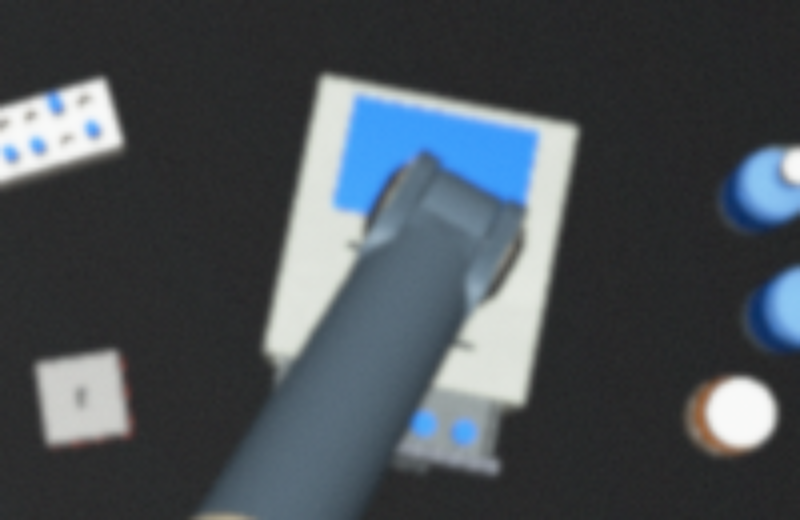

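Drawer is out (blue-capped vials visible at (180–225, 70–270) in the wrist view, and at (425–465,430) in the top crop). Release and retreat straight up.

```bash
python3 - <<'E'
from h import *
s=sense();p=s["position"];R=down(np.radians(77.5)-1.28)
command_gripper(.04);s=sense();print(s["wrist_force"],s["finger_gap"])
move_l([p[0],p[1],.26],R,feed=.08)
s=sense();print(s["time_s"],s["position"],s["wrist_force"])
snap("w7")
movep([.40,.15,.32],down(np.radians(60)));sleep(.5)
for n in("top","side"):
  q,_=camera(n);a=q[120:250,250:450] if n=="top" else q[80:330,220:480]
  cv2.imwrite(f"pics/{n}7.png",cv2.resize(a[:,:,::-1],None,fx=4 if n=="top" else 2.4,fy=4 if n=="top" else 2.4))
E
```

```text
[ 0.46395999 -0.4802686  -0.25079775] 0.040016319940189504
16.3667 [ 0.52627656 -0.11382959  0.25947304] [ 0.37050738 -0.2715403   0.2504309 ]
```

View pics/w7.png

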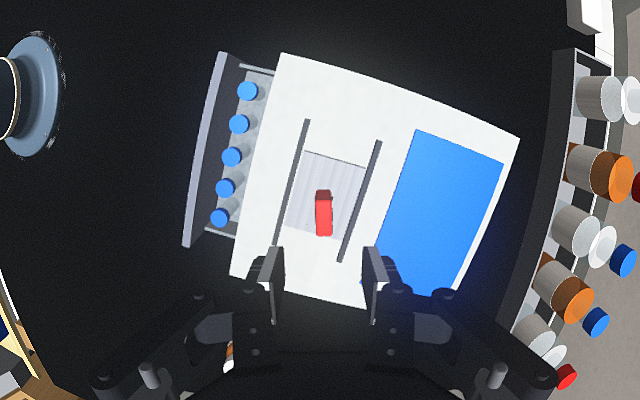

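View pics/top7.png

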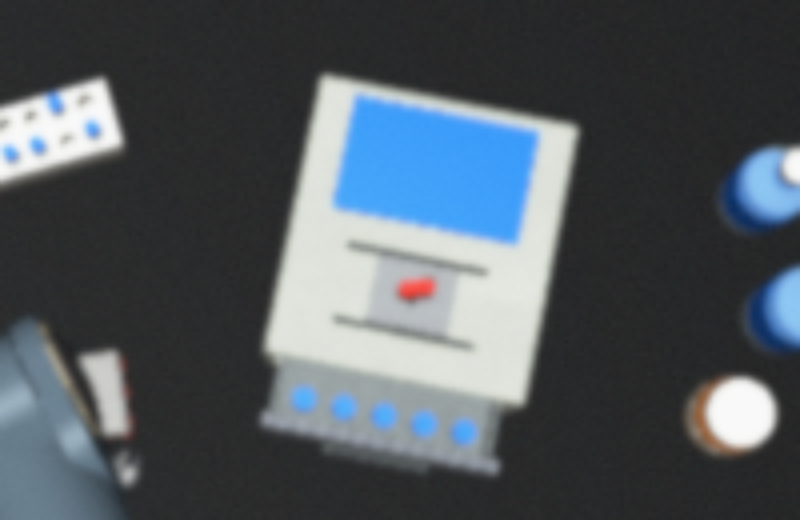

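View pics/side7.png

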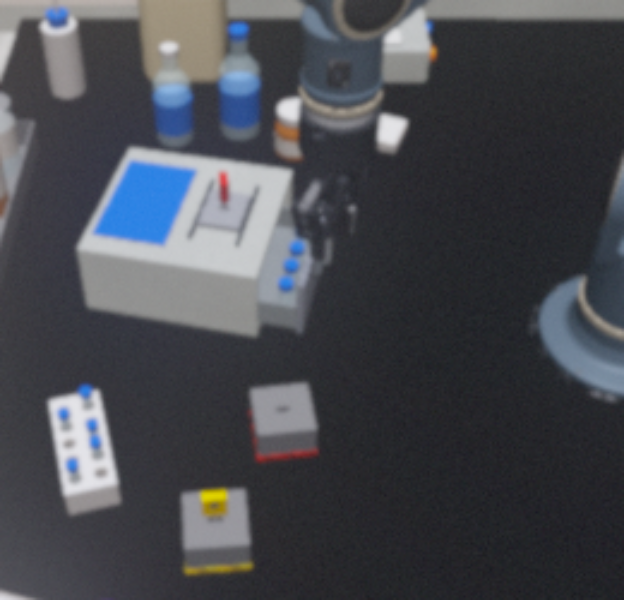

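Key stands turned in the lock at (415,289) in the top crop, the drawer is fully out, and the yellow key and the other items in view are in place. Handing in.

```bash
python3 - <<'E'
from h import *
s=sense();print(s["time_s"],s["position"],s["wrist_force"],abs(s["qd"]).max())
finish_job()
E
```

```text
18.1667 [0.40003471 0.14995823 0.31999376] [-0.64175205  0.32295395 -0.55510099] 0.0025885997004647973
the job is handed in; nothing more can be done
```

I took the red key from its stand and found the keyhole with the wrist camera, to within about 0.3 mm. A slow, force-guarded push took the key down to the floor of the keyhole, with the tip at about 96 mm, as specified. I then turned it about 1.28 rad clockwise, released it and backed off, handing in at 18.2 s.

- **Forces:** readings taken at each step never passed about 6.5 N at the wrist. I did not record the peaks between readings.
- **Final pictures:** the key stands turned in the lock and the drawer is out. The yellow key and the other bench items in view are where they were, and the arm is clear. The purple cap was not in those last views. No check failed or disagreed.

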